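# Present the cell window to the inspection camera

## Robot

A 6-joint arm with a two-finger parallel gripper is mounted at the origin on a cart in front of the work surface, level with it; the furniture and walls round the work are solid. World frame = base frame: x ahead of the robot, y to its left, z up, the work surface at z = 0. Lengths are in m, angles in rad, forces in N, time in s.
With the tool pointing down it reaches from about 0.375 to 0.9 m from the base axis. Payload 3.1 kg.
Tool frame: the origin (TCP) lies at the very end of the fingers, on their centre line; the grasp point (between the pads) lies 19 mm behind it (manip.pinch_z is the distance from the TCP to the grasp point, in m); z points along the fingers, y is the line along which they close (so a half turn about z gives the same grasp; the last joint's range is limited). The gripper opens to 85 mm and grips with 20 to 120 N. Pads are 22 mm wide; open, the fingers measure 114 mm over their backs; the gripper's body (76 mm by 85 mm) begins 54 mm behind the grasp point. The pads swing forward as they close: fully open they stand 13 mm farther back than shut.
Start: joints at [-1.335, 0.527, 1.433, -0, 1.181, -0.178], TCP at [0.251, -0.572, 0.231] pointing down, gripper open.
Joint ranges: [-3.08, 3.08], [-0.75, 2.2], [0.22, 2.44], [-1.43, 4.57], [0, 2.65], [-2.85, 2.85]. Speed limits (rad/s): [2.79, 2.79, 3.14, 3.14, 3.14, 3.14].

## Interface

Orientations are given as a unit quaternion [x, y, z, w].
In Python, from station import manip gives the robot as it stands.
- The arm moves only by the tool servo_tool, never from a script. Its argument "commands" is one flat list of numbers, 7 for each row, row after row: the shift along the tool's x, y, z each as a share of 500 mm, from -1 to 1, then the turn, a rotation vector about the tool's x, y, z each as a share of 360 degrees, from -1 to 1, then the opening, from -1 (shut) to 1 (fully open). In form: [dx, dy, dz, rx, ry, rz, claw, dx, dy, dz, rx, ry, rz, claw, ...]. A call has 1 to 12 rows; each row shifts and turns the commanded pose from where the row before left it, along the tool's axes as they then stand; what a row does not reach is not made up. A row lasts 1/12 s, in which the tool goes at most 41.7 mm and 7.16 degrees, less where a joint would pass 70% of its speed; a pose out of reach is approached as far as the arm can. A call with a number of a shift or a turn outside -1 to 1 is refused whole. A call with a gripper value outside its range is refused whole. The fingers move at their own pace and stop on an object; "force" is the grip in N (left out, the last holds). Time passes only in rows, so rows that do not move let the fingers close. It gives the time, the measured TCP pose, the force, the opening and the grip force at its end, in the units of the state.
- manip.sense(): the state, without advancing time (a new reading comes with each control period).
- manip.snapshot(name): name is "side" or "top" or "wrist"; returns a dict with "img" (480x640x3 uint8, red, green, blue), "mtx" (3x3 intrinsics, pixels), "distortion" ([k1, k2, p1, p2, k3] as OpenCV has them; the pictures are not rectified), "world_to_cam" (4x4, takes a point from world to camera coordinates). Camera axes: x right, y up, looking along -z (the intrinsics and any distortion apply to the point x, -y, -z); pixel columns grow to the right and rows downward; lengths in m; the calibration is good to about 2 mm. A picture is of the moment at which its call begins. There is no depth.
- manip.sign_off(): hands the job in; it is judged then, once.
Trained networks look in a picture, given as the dict that the camera call returned (one of the last four; its "shot" number tells which), for a name from the list of things; names that differ only in an ending like _2 or _b are one class to them, and where a whole thing is asked for, a point or a joint stands for the part that bears it (a point fixed in the world has none). Each returns a list of dicts, best first, with "conf" (0 to 1); they miss things now and then, are a little off and sometimes report something else, mostly with a low value. They report only what shows in the picture. A call takes as long as a camera call. They do not tell look-alikes from the thing itself.
- manip.look_for(picture, query): "box" ([left, top, width, height] in pixels, round what is visible of it).
- manip.silhouettes(picture, query): "pixels" (480x640 bool, what is visible of it) and "box" ([left, top, width, height] in pixels, round what is visible of it).
The state is a dict: "t": time; "q": joint angles; "qd": joint speeds; "tau": joint torques, N m; "tcp_pos": TCP position; "tool_rot": TCP orientation; "force": force on the tool from outside, world axes, zero at the start; "ft_torque": the same for the moment, N m; "finger_gap": opening from 0.0 (shut) to 1.0 (fully open); "gripper_force": force on a finger pad.
Only numpy, scipy, OpenCV 4.12 (cv2) and the standard library are available. Lean on these libraries where they do the work, as an engineer would, in place of code of your own. Each camera call takes 0.05 s, during which the arm holds its last target. There are 200 camera calls.

## Task

Pick the cell window (the glazed 44 mm ring, not the two open rings) out of the drying stand, gripping it gently with no more than about 15 N, and hold it up before the inspection camera: its centre on the lens axis, 85 mm in front of the lens, its glass square to the way the camera looks. Leave the open rings, the camera, the petri dish and the jar as they are, and finish while still holding the window there, steady.

Things in the scene. Friction and masses are not known exactly. Their poses are not given: they have to be found in the camera images.
- window_center (a point): Centre of the cell window: clear pane in a black ring, a disc 44 mm across and 12 mm thick, about 52 g, standing on edge in one of the stand's three places, centre 52 mm above the bench. Its z is the disc's axis (square to the glass), level within 6 degrees at first, along the stand's x axis. Faces alike. Grip across the diameter from above, fingers closing along the stand's y.
- ring_large_center (a point): Centre of the large open ring: dark steel, 52 mm outside, 40 mm inside diameter, 12 mm thick, standing on edge in another place of the stand, centre about 57 mm above the bench; z is its axis.
- ring_small_center (a point): Centre of the small open ring: dark steel, 36 mm outside, 25 mm inside diameter, 12 mm thick, standing on edge in the remaining place of the stand, centre about 48 mm above the bench; z is its axis.
- drying_stand: Drying stand, fixed: base 130 x 50 x 8 mm, origin under its centre, x lengthwise. Discs stand at x = -30, 0, +30 mm, axes along x, on rods at y = +-12 mm (tops 34 mm up) between fins 46 mm high; end plates 34 mm wide, 42 high; farther than 17 mm from the middle line only the base. Fixed equipment up to 310 mm high begins 105 mm to its +y side and stands along the bench's left: come from above.
- inspection_camera: Inspection camera, fixed: square steel foot 70 x 70 x 12 mm, origin under its centre; column and fork carry the head's pivot 300 mm above the bench. It looks to its -x side and downward by 8 to 29 degrees (differs from case to case, stiff). The head is a grey box 60 x 44 x 44 mm with a black lens barrel, 36 mm across; its top stands up to 335 mm above the bench.
- lens (a point): Middle of the lens front, 25 mm from the head's pivot. The frame's x axis is the lens axis: the camera looks along -x.
- focus (a point): The point on the lens axis 85 mm in front of the lens, about 0.24 to 0.29 m above the bench, where the window's centre is to be held. Same frame directions as lens: x points back to the lens.
- petri_dish: Petri dish, 59 mm in diameter and 12 mm high, loose on the bench; origin at the centre of its underside. To be left alone.
- jar: Sample jar with black cap, 52 mm in diameter and 65 mm high, loose on the bench; origin at the centre of its underside. To be left alone.
Mind the look-alikes: they are no part of the job. Leave any purple look-alike of the part that bears window_center alone.

How it is judged:
By the outcome, as a careful person would: the job done as asked, in the order asked, and still so for the second after the job is handed in, while the arm keeps its last pose, push and grip.
It also fails if it takes over 38 s, if anything falls off the work surface, if the arm or the gripper's body presses on something with over 40 N, if the wrist force passes 120 N, or if a joint passes its speed limit or range.

## Working session

There is one attempt and no reset: what is moved stays moved. The work goes in short steps, Python scripts to look and compute and a tool call to move; the robot and the scene stay as the last step left them, time stands still between calls to the robot, and variables do not carry over. Pictures are saved under pics/ and viewed, at most 10 in all, crops included, and the job is handed in when it is done.

Besides the shell and the picture viewer there is one more tool, called as name(argument=value, ...) on one line, values as JSON. servo_tool: Moves the arm, as the interface text tells. Its arguments: {"type":"object","properties":{"commands":{"type":"array"},"force":{"type":"number"}},"required":["commands"]}

```bash
ls; mkdir -p pics
cat > h.py <<'E'
import numpy as np, cv2
from station import manip
def save(p,n): cv2.imwrite(n,p["img"][:,:,::-1])
def proj(p,X):
    X=np.atleast_2d(X); c=(p["world_to_cam"]@np.c_[X,np.ones(len(X))].T)[:3].T*[1,-1,-1]
    return cv2.projectPoints(c,np.zeros(3),np.zeros(3),np.array(p["mtx"],float),np.array(p["distortion"],float))[0][:,0]
def ray(p,uv):
    u=cv2.undistortPoints(np.array(uv,float).reshape(-1,1,2),np.array(p["mtx"],float),np.array(p["distortion"],float))[:,0]
    M=np.array(p["world_to_cam"]);R=M[:3,:3]
    d=np.c_[u[:,0],-u[:,1],-np.ones(len(u))]@R; o=-R.T@M[:3,3]
    return o,d/np.linalg.norm(d,axis=1)[:,None]
def onz(p,uv,z):
    o,d=ray(p,uv); return o+d*((z-o[2])/d[:,2])[:,None]
def tri(ps,uvs):
    A=np.zeros((3,3));b=np.zeros(3)
    for p,uv in zip(ps,uvs):
        o,d=ray(p,uv);P=np.eye(3)-np.outer(d[0],d[0]);A+=P;b+=P@o
    return np.linalg.solve(A,b)
E
python3 - <<'E'
from h import *
for n in ["side","top"]:
    p=manip.snapshot(n);save(p,f"pics/{n}1.png");print(n,p["shot"], np.linalg.inv(p["world_to_cam"])[:3].round(3).tolist())
    for q in ["window_center","ring_large_center","ring_small_center","drying_stand","inspection_camera","lens","petri_dish","jar"]:
        for r in manip.look_for(p,q)[:3]: print(q,np.round(r["box"]),round(r["conf"],2))
s=manip.sense();print(s)
E
```

```text
pics
side 1 [[-0.854, 0.263, -0.449, -0.037], [-0.52, -0.403, 0.753, 0.75], [0.017, 0.876, 0.481, 0.711]]
window_center [312. 348.  27.  18.] 0.91
window_center [321. 285.  16.  17.] 0.64
ring_large_center [305. 124.  38. 156.] 0.55
ring_large_center [318. 288.  26.  22.] 0.54
ring_small_center [328. 279.  11.   6.] 0.55
drying_stand [318. 297.  25.  38.] 0.85
inspection_camera [305. 120.  39. 159.] 0.67
lens [310. 121.  25.  42.] 0.85
petri_dish [304. 387.  30.  25.] 0.63
jar [252. 346.  32.  48.] 0.78
jar [318. 298.  24.  36.] 0.52
top 2 [[-0.023, 0.997, -0.067, 0.405], [-1.0, -0.024, -0.003, -0.048], [-0.005, 0.067, 0.998, 1.148]]
window_center [276. 280.  24.  22.] 0.75
window_center [342. 245.  18.  21.] 0.5
ring_large_center [328. 251.  16.  24.] 0.73
drying_stand [320. 227.  66.  54.] 0.78
inspection_camera [397. 136.  94.  92.] 0.69
inspection_camera [433. 128.  58.  68.] 0.37
inspection_camera [328. 252.  17.  22.] 0.35
petri_dish [223. 298.  33.  30.] 0.84
jar [211. 250.  32.  28.] 0.88
{'t': 0.9, 'q': array([-1.33546941e+00,  5.27462179e-01,  1.43267817e+00,  4.07192620e-06,
        1.18139307e+00, -1.78466184e-01]), 'qd': array([ 0.0010255 ,  0.0005243 , -0.00155653,  0.0002489 ,  0.0004921 ,
       -0.00058972]), 'tau': array([-3.76024434e-05, -4.42303920e+01, -1.78424567e+01, -2.10308976e-04,
        6.17612513e-04,  5.67986234e-06]), 'tcp_pos': array([ 0.25134896, -0.57222372,  0.23134063]), 'tool_rot': array([9.78673307e-01, 2.05422874e-01, 2.72477409e-06, 2.95536452e-05]), 'force': array([ 0.83429866, -0.54855349,  0.41338799]), 'ft_torque': array([ 0.01171374, -0.02890795,  0.03074802]), 'gripper_force': 0.0, 'finger_gap': 1.003601902944963}
```

Run:
```python
import cv2
a=cv2.imread("pics/top1.png");b=cv2.imread("pics/side1.png")
c=a[110:350,190:510];cv2.imwrite("pics/topc.png",cv2.resize(c,None,fx=2.5,fy=2.5,interpolation=2))
c=b[110:430,200:520];cv2.imwrite("pics/sidec.png",cv2.resize(c,(600,600),interpolation=2))
```

```text
(no output)
```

View pics/topc.png

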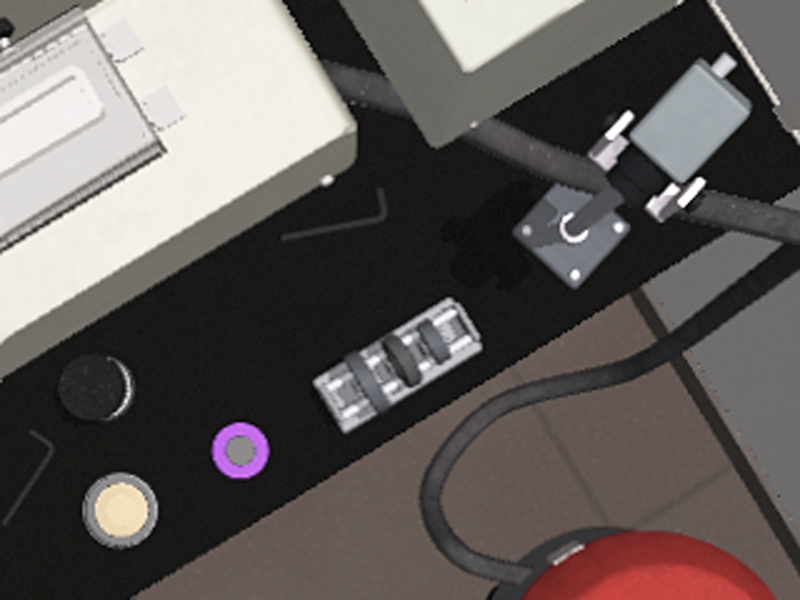

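View pics/sidec.png

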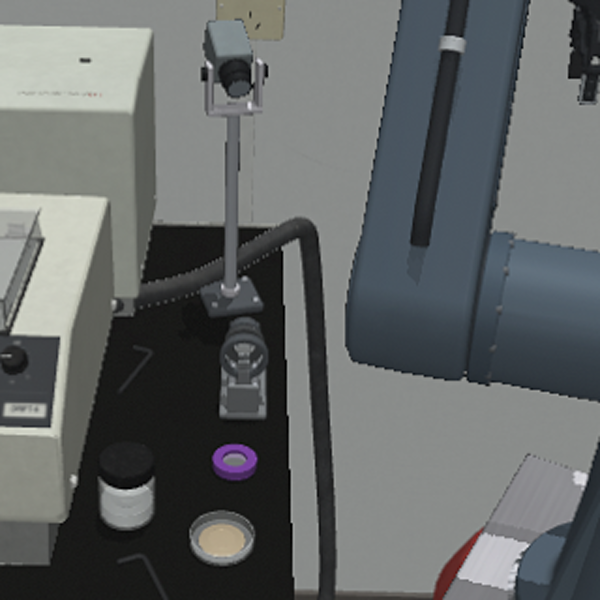

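The top picture shows three discs in the stand: pixels (336,262), (351,254) and (364,246). By size they are large, middle and small. The purple ring lies flat at (286,290). The middle one, black and about 44 mm, fits the window. I'll measure the geometry and then confirm it with a crop.

Run:
```python
from h import *
t=manip.snapshot("top");s=manip.snapshot("side")
print("base",proj(t,[0,0,0]))
f=lambda c:(190+c[0]/2.5,110+c[1]/2.5)
for n,c in dict(L=(364,381),W=(402,361),S=(435,341)).items(): print(n,onz(t,f(c),.065).round(4))
for n in ["drying_stand","window_center"]:
    for r in manip.silhouettes(t,n)[:2]:
        m=r["pixels"].astype(np.uint8); print(n,r["conf"],r["box"],cv2.minAreaRect(np.argwhere(m)[:,::-1].astype(np.float32)))
        cr=cv2.boxPoints(cv2.minAreaRect(np.argwhere(m)[:,::-1].astype(np.float32))); print(onz(t,cr,.02).round(3).tolist())
# camera foot corners (z=.012)
ft=[f(c) for c in [(513,232),(567,183),(631,232),(575,288)]]
F=onz(t,ft,.012);print("foot",F.round(4).tolist(),F.mean(0).round(4))
for n in ["top","side"]:
    p=dict(top=t,side=s)[n]; k=dict(top=(400,120,500,220),side=(290,110,360,180))[n]
    c=p["img"][k[1]:k[3],k[0]:k[2]]; c=cv2.resize(c,None,fx=4 if n=="top" else 5.6,fy=4 if n=="top" else 5.6,interpolation=2)
    globals()[n]=c[:392,:392]
cv2.imwrite("pics/heads.png",np.hstack([top,side])[:,:,::-1])
for p in (t,s):
    for q in ["lens","inspection_camera"]:
        for r in manip.silhouettes(p,q)[:1]: print(q,r["conf"],r["box"],np.argwhere(r["pixels"]).mean(0)[::-1])
print(manip.sense()["t"])
```

```text
base [[302.40611273 484.55772278]]
L [[ 0.4416 -0.0751  0.065 ]]
W [[ 0.4559 -0.1041  0.065 ]]
S [[ 0.4704 -0.1295  0.065 ]]
drying_stand 0.6 [317.7, 225.1, 67.2, 54.6] ((349.1335754394531, 254.86964416503906), (25.507953643798828, 65.79432678222656), 58.24052047729492)
[[0.446, -0.035, 0.02], [0.512, -0.147, 0.02], [0.468, -0.172, 0.02], [0.403, -0.06, 0.02]]
window_center 0.83 [278.2, 278.6, 23.9, 23.6] ((286.0, 289.5), (21.0, 22.0), 90.0)
[[0.413, 0.043, 0.02], [0.412, 0.0, 0.02], [0.371, 0.001, 0.02], [0.372, 0.044, 0.02]]
window_center 0.51 [341.2, 245.3, 18.8, 20.9] ((350.7146911621094, 253.4088134765625), (22.47207260131836, 8.743400573730469), 57.528804779052734)
[[0.474, -0.088, 0.02], [0.483, -0.102, 0.02], [0.446, -0.125, 0.02], [0.437, -0.11, 0.02]]
foot [[0.5592, -0.1983, 0.012], [0.5978, -0.2432, 0.012], [0.5572, -0.2933, 0.012], [0.5132, -0.2464, 0.012]] [ 0.5569 -0.2453  0.012 ]
lens 0.72 [431.6, 131.2, 55.4, 63.1] [461.03005464 162.79726776]
inspection_camera 0.81 [394.1, 132.9, 96.5, 91.1] [444.96705107 177.96018671]
lens 0.94 [308.3, 117.9, 25.4, 46.2] [322.185438   139.66097838]
inspection_camera 0.78 [307.4, 123.3, 34.0, 154.0] [322.92748092 188.47824427]
1.3
```

View pics/heads.png

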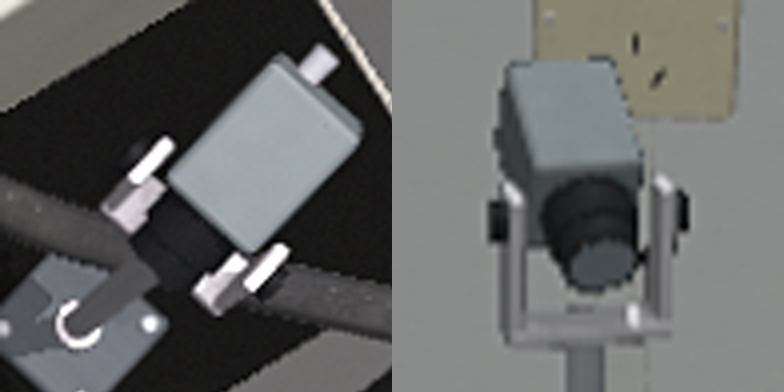

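```bash
cat > fit.py <<'E'
from h import *
from scipy.optimize import least_squares
t=manip.snapshot("top");s=manip.snapshot("side")
T=lambda u,v:(400+u/4,120+v/4); S=lambda u,v:(290+(u-392)/5.6,110+v/5.6)
f=lambda u,v:(190+u/2.5,110+v/2.5)
h=.022
obs=[(t,T(170,178),(0,h,h)),(t,T(250,252),(0,-h,h)),(t,T(362,135),(.06,-h,h)),(t,T(278,58),(.06,h,h)),
(s,S(510,62),(.06,h,h)),(s,S(612,60),(.06,-h,h)),(s,S(640,165),(0,-h,h)),(s,S(535,165),(0,h,h)),(s,S(605,265),"lens"),
(s,S(589,216),"piv")]
foot=[(513,232),(567,183),(631,232),(575,288)]
fc=[(-.035,.035),(.035,.035),(.035,-.035),(-.035,-.035)]
def Rz(a): c,s_=np.cos(a),np.sin(a); return np.array([[c,-s_,0],[s_,c,0],[0,0,1]])
def frame(v):
    x,y,yaw,pit=v[:4]; c,s_=np.cos(pit),np.sin(pit)
    return np.array([x,y,.3]), Rz(yaw)@np.array([[c,0,-s_],[0,1,0],[s_,0,c]])
def res(v):
    P,R=frame(v); r=[]
    for p,uv,k in obs:
        X=P+R@([-.025,0,0] if k=="lens" else [0,0,0] if k=="piv" else np.array(k)+[v[4],0,0])
        r.append((proj(p,X)[0]-uv)*(0.4 if k=="piv" else 1))
    for k,uv in zip(fc,foot):
        X=np.array([v[0],v[1],.012])+Rz(v[5])@np.array([*k,0]); r.append((proj(t,X)[0]-f(*uv))*.7)
    return np.concatenate(r)
o=least_squares(res,[.557,-.245,-.85,.3,0,-.85],loss="soft_l1")
print(o.x.round(4),np.rad2deg(o.x[[2,3,5]]).round(1),o.cost);print(o.fun.reshape(-1,2).round(1).tolist())
C=np.linalg.pinv(o.jac.T@o.jac);print(np.sqrt(np.diag(C)).round(4))
P,R=frame(o.x);print("lens",P-.025*R[:,0],"focus",P-.11*R[:,0],"axis",R[:,0])
E
python3 fit.py
```

```text
[ 0.5587 -0.2448 -0.7744  0.3728  0.0053 -0.7805] [-44.4  21.4 -44.7] 11.358567267142423
[[-1.4, 0.2], [0.7, 2.1], [1.5, 1.0], [0.0, -0.5], [-2.2, 0.3], [-0.4, -0.5], [1.2, -1.3], [-0.6, 0.1], [-0.6, -0.8], [-0.2, 0.0], [-1.0, 0.3], [0.3, -3.6], [0.3, -0.6], [-0.4, 1.4]]
[0.0014 0.0014 0.0207 0.0351 0.0017 0.0327]
lens [ 0.54204263 -0.22855032  0.29089524] focus [ 0.48545214 -0.17319483  0.25993906] axis [ 0.66577054 -0.6512411   0.36419037]
```

```bash
cat > mv.py <<'E'
from h import *
from scipy.spatial.transform import Rotation as Ro
def Rt(x,z):  # tool frame from x axis and approx z
    x=np.array(x,float);x/=np.linalg.norm(x);z=np.array(z,float);z-=x*(x@z);z/=np.linalg.norm(z)
    return np.c_[x,np.cross(z,x),z]
def plan(Pt,R1,n=None,claw=1,P0=None,R0=None):
    s=manip.sense(); P=np.array(s["tcp_pos"]) if P0 is None else P0; R=Ro.from_quat(s["tool_rot"]) if R0 is None else R0
    R1=Ro.from_matrix(R1); Pt=np.array(Pt)
    m=max(np.linalg.norm(Pt-P)/.038,np.degrees((R.inv()*R1).magnitude())/6.6); n=n or int(np.ceil(m))
    print("rows",n,"min",round(m,1),"t",s["t"],"F",s["force"].round(1),"q",s["q"].round(2))
    out=[]
    for i in range(n):
        k=n-i; d=R.inv().apply((Pt-P)/k)/.5; r=(R.inv()*R1).as_rotvec()/k/(2*np.pi)
        d=d.round(4); r=r.round(4); P=P+R.apply(d*.5); R=R*Ro.from_rotvec(r*2*np.pi); out.append(", ".join(f"{v:g}" for v in [*d,*r,claw]))
    for i in range(0,n,12): print(",\n".join(out[i:i+12]),"\n--")
    print("end",P.round(4),"rot err",np.degrees((R.inv()*R1).magnitude()).round(2))
E
python3 - <<'E'
from mv import *
a=np.radians(-60.5); plan([.456,-.104,.27],Rt([-np.cos(a),-np.sin(a),0],[0,0,-1]),16)
E
```

```text
rows 16 min 14.5 t 1.4 F [ 0.5 -0.7 -0.2] q [-1.34  0.53  1.43  0.    1.18 -0.18]
0.047, -0.0433, -0.0048, -0, -0, -0.0166, 1,
0.0512, -0.0382, -0.0048, -0, -0, -0.0166, 1,
0.0549, -0.0326, -0.0048, -0, -0, -0.0166, 1,
0.058, -0.0267, -0.0048, -0, -0, -0.0166, 1,
0.0605, -0.0206, -0.0048, -0, -0, -0.0166, 1,
0.0623, -0.0142, -0.0049, -0, -0, -0.0166, 1,
0.0634, -0.0076, -0.0048, 0, -0, -0.0166, 1,
0.0639, -0.0009, -0.0049, 0, -0, -0.0167, 1,
0.0636, 0.0057, -0.0048, 0, -0, -0.0166, 1,
0.0627, 0.0123, -0.0049, 0, -0, -0.0167, 1,
0.061, 0.0188, -0.0048, 0, -0, -0.0166, 1,
0.0587, 0.0251, -0.0049, 0, -0, -0.0167, 1 
--
0.0558, 0.0311, -0.0048, 0, -0, -0.0166, 1,
0.0522, 0.0368, -0.0049, 0, -0, -0.0167, 1,
0.0481, 0.042, -0.0048, 0, -0, -0.0166, 1,
0.0435, 0.0468, -0.0049, 0, -0, -0.0167, 1 
--
end [ 0.456 -0.104  0.27 ] rot err 0.01
```

servo_tool(commands=[0.047,-0.043,-0.005,0,0,-0.0166,1,0.051,-0.038,-0.005,0,0,-0.0166,1,0.055,-0.033,-0.005,0,0,-0.0166,1,0.058,-0.027,-0.005,0,0,-0.0166,1,0.06,-0.021,-0.005,0,0,-0.0166,1,0.062,-0.014,-0.005,0,0,-0.0166,1,0.063,-0.008,-0.005,0,0,-0.0166,1,0.064,-0.001,-0.005,0,0,-0.0166,1,0.064,0.006,-0.005,0,0,-0.0166,1,0.063,0.012,-0.005,0,0,-0.0166,1,0.061,0.019,-0.005,0,0,-0.0166,1,0.059,0.025,-0.005,0,0,-0.0166,1])

```text
t: 2.4
tcp_pos: [0.4047, -0.2195, 0.2617]
tool_rot: [0.671, 0.741, 0.0, 0.0]
force: [1.1, -0.7, 0.2]
finger_gap: 1.001
gripper_force: 0.0
```

servo_tool(commands=[0.056,0.031,-0.005,0,0,-0.0166,1,0.052,0.037,-0.005,0,0,-0.0166,1,0.048,0.042,-0.005,0,0,-0.0166,1,0.044,0.047,-0.005,0,0,-0.0166,1,0,0,0,0,0,0,1,0,0,0,0,0,0,1])

```text
t: 2.9
tcp_pos: [0.4562, -0.1024, 0.2716]
tool_rot: [0.504, 0.864, -0.0, 0.0]
force: [-1.1, -1.2, -0.6]
finger_gap: 1.002
gripper_force: 0.0
```

Run:
```python
from h import *
p=manip.snapshot("wrist");save(p,"pics/w1.png");s=manip.sense()
print(s["t"],s["tcp_pos"],s["tool_rot"],s["q"].round(2)); print(np.linalg.inv(p["world_to_cam"])[:3].round(3).tolist())
for q in ["window_center","ring_large_center","ring_small_center","drying_stand","lens"]:
    for r in manip.look_for(p,q)[:2]: print(q,np.round(r["box"]),round(r["conf"],2))
print(proj(p,[[.456,-.104,.052],[.557,-.245,0],[.542,-.2286,.291]]))
```

```text
2.95 [ 0.4558897  -0.10338101  0.27144782] [ 5.04669054e-01  8.63312815e-01 -2.58872147e-04  2.47876625e-04] [-0.46  0.26  1.76 -0.    1.12 -0.97]
[[0.87, -0.473, -0.137, 0.422], [0.492, 0.836, 0.242, -0.042], [0.0, -0.278, 0.961, 0.414]]
window_center [296. 205.  49.  21.] 0.67
window_center [301.  52.  42.  46.] 0.6
ring_large_center [295. 177.  49.  17.] 0.77
ring_small_center [303. 231.  34.  15.] 0.77
drying_stand [294. 151.  44. 114.] 0.61
[[316.3041293  210.80759602]
 [330.37742917 330.12686447]
 [339.79554622 569.07714363]]
```

View pics/w1.png

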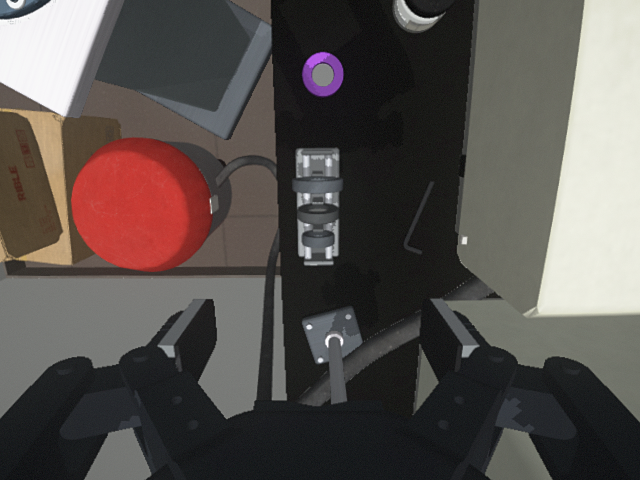

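The wrist picture shows the large ring at (318,185), the middle disc at (319,214) and the small ring at (318,239). The purple look-alike is at (323,74). I'll confirm with one enlarged crop of the stand and the foot.

Run:
```python
import cv2
a=cv2.imread("pics/w1.png")
b=cv2.resize(a[145:270,280:360],None,fx=4.8,fy=4.8,interpolation=2);c=cv2.resize(a[290:375,290:370],(400,425),interpolation=2)
c=cv2.copyMakeBorder(c,0,600-425,0,0,cv2.BORDER_CONSTANT)
cv2.imwrite("pics/w1c.png",cv2.hconcat([b,c]));print(b.shape)
```

```text
(600, 384, 3)
```

View pics/w1c.png

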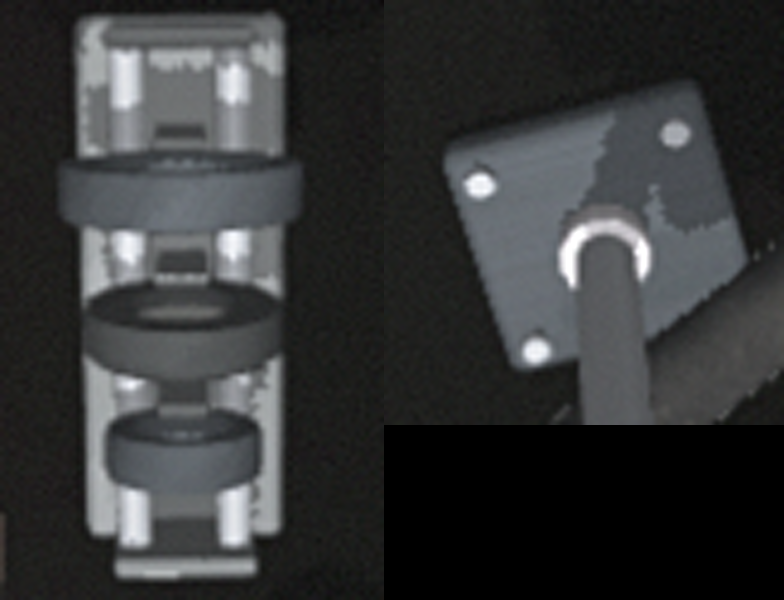

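The middle disc at (318,213) is black, glazed and about 44 mm across, so it is the window. The other two are grey steel and open.

```bash
cat > fit2.py <<'E'
from h import *
from scipy.optimize import least_squares
w=manip.snapshot("wrist")
c=lambda u,v:(280+u/4.8,145+v/4.8); g=lambda u,v:(290+(u-384)/5,290+v/5)
a=np.radians(-60.5);xs=np.array([np.cos(a),np.sin(a),0])
def pr(n,x): print(n,x.round(4).tolist())
print("W top cand: face centre"); F=onz(w,c(184,313),.052)[0]; pr("face",F); pr("W",F+.006*xs)
# rim silhouettes at left/right of discs (z ~ centre height)
for n,l,r,z,xo in [("L",(60,195),(302,195),.057,0),("W",(83,335),(285,335),.052,0),("S",(106,450),(262,450),.048,0)]:
    A=onz(w,[c(*l),c(*r)],z); pr(n,A.mean(0)); print(" diam",np.linalg.norm(A[0]-A[1]),"yawy",np.degrees(np.arctan2(*(A[1]-A[0])[[1,0]])))
B=onz(w,[c(75,18),c(284,18),c(88,534),c(283,534)],.008); print(B.round(4).tolist(),np.linalg.norm(B[0]-B[1]))
print("base edge yaw",[np.degrees(np.arctan2(*(B[i+2]-B[i])[[1,0]])) for i in (0,1)])
E=onz(w,[c(116,566),c(256,566)],.042);pr("endplate",E.mean(0)); pr("stand-c",E.mean(0)-.06*xs)
Fo=onz(w,[g(445,150),g(697,85),g(745,260),g(518,368)],.012);print("foot",Fo.round(4).tolist(),[np.linalg.norm(Fo[i]-Fo[(i+1)%4]).round(4) for i in range(4)])
print("yaw edges",[np.degrees(np.arctan2(*(Fo[i]-Fo[j])[[1,0]])) for i,j in((3,0),(2,1),(1,0))])
bo=onz(w,[g(480,185),g(675,133),g(537,349)],.012);v1=bo[1]-bo[0];v2=bo[2]-bo[0];print("bolts centre",((bo[1]+bo[2])/2).round(4),np.degrees([np.arctan2(v1[1],v1[0]),np.arctan2(v2[1],v2[0])]))
E
python3 fit2.py
```

```text
W top cand: face centre
face [0.4566, -0.1046, 0.052]
W [0.4595, -0.1098, 0.052]
L [0.4431, -0.0819, 0.057]
 diam 0.05144296598985795 yawy 29.187259125970428
W [0.459, -0.1089, 0.052]
 diam 0.04452138974673836 yawy 29.189124903159247
S [0.4724, -0.1329, 0.048]
 diam 0.035437614840104256 yawy 29.1891742211349
[[0.4039, -0.0629, 0.008], [0.4469, -0.0389, 0.008], [0.4673, -0.174, 0.008], [0.5109, -0.1497, 0.008]] 0.04920800292719526
base edge yaw [np.float64(-60.291064434684614), np.float64(-59.99343661194635)]
endplate [0.4874, -0.1588, 0.042]
stand-c [0.4579, -0.1066, 0.042]
foot [[0.5122, -0.2465, 0.012], [0.5594, -0.199, 0.012], [0.5967, -0.2366, 0.012], [0.5606, -0.2948, 0.012]] [np.float64(0.067), np.float64(0.053), np.float64(0.0684), np.float64(0.0684)]
yaw edges [np.float64(-44.90280947332022), np.float64(-45.258032265003024), np.float64(45.19272158857676)]
bolts centre [ 0.5618 -0.2503  0.012 ] [ 45.83759959 -44.09845661]
```

Run:
```python
from mv import *
a=np.radians(-60.2); plan([.4575,-.1067,.029],Rt([-np.cos(a),-np.sin(a),0],[0,0,-1]),10,.4)
```

```text
rows 10 min 6.4 t 3.25 F [-0.4 -0.2  0.4] q [-0.47  0.26  1.76 -0.    1.12 -0.98]
-0.0006, 0.0002, 0.0484, -0, -0, -0.0002, 0.4,
-0.0006, 0.0002, 0.0484, -0, -0, -0.0002, 0.4,
-0.0006, 0.0002, 0.0484, -0, -0, -0.0002, 0.4,
-0.0005, 0.0002, 0.0485, -0, -0, -0.0002, 0.4,
-0.0006, 0.0001, 0.0484, -0, -0, -0.0001, 0.4,
-0.0005, 0.0002, 0.0485, -0, -0, -0.0002, 0.4,
-0.0006, 0.0001, 0.0484, -0, -0, -0.0001, 0.4,
-0.0006, 0.0001, 0.0485, -0, -0, -0.0002, 0.4,
-0.0005, 0.0002, 0.0484, -0, -0, -0.0001, 0.4,
-0.0006, 0.0001, 0.0485, -0, -0, -0.0002, 0.4 
--
end [ 0.4575 -0.1067  0.029 ] rot err 0.02
```

servo_tool(commands=[-0.003,0.001,0.05,0,0,-0.001,0.4,-0.003,0.001,0.06,0,0,-0.001,0.4,0,0,0.06,0,0,0,0.4,0,0,0.06,0,0,0,0.4,0,0,0.06,0,0,0,0.4,0,0,0.06,0,0,0,0.4,0,0,0.05,0,0,0,0.4,0,0,0.04,0,0,0,0.4,0,0,0.03,0,0,0,0.4,0,0,0.014,0,0,0,0.4,0,0,0,0,0,0,0.3,0,0,0,0,0,0,0.2], force=15)

```text
t: 4.25
tcp_pos: [0.4583, -0.1063, 0.0294]
tool_rot: [0.5, 0.866, -0.0, -0.0]
force: [-0.1, 0.6, 0.0]
finger_gap: 0.6
gripper_force: 0.0
```

Run:
```python
from h import *
p=manip.snapshot("wrist");save(p,"pics/w2.png");s=manip.sense();print(s["tcp_pos"],s["tool_rot"],s["finger_gap"],s["force"])
cv2.imwrite("pics/w2c.png",p["img"][180:480,120:520,::-1].repeat(2,0).repeat(2,1))
```

```text
[ 0.45859467 -0.10630753  0.02986792] [4.99917964e-01 8.66072569e-01 3.86173104e-05 5.77339731e-04] 0.6007219073716726 [ 1.03992444  0.57201227 -0.08826071]
```

View pics/w2c.png

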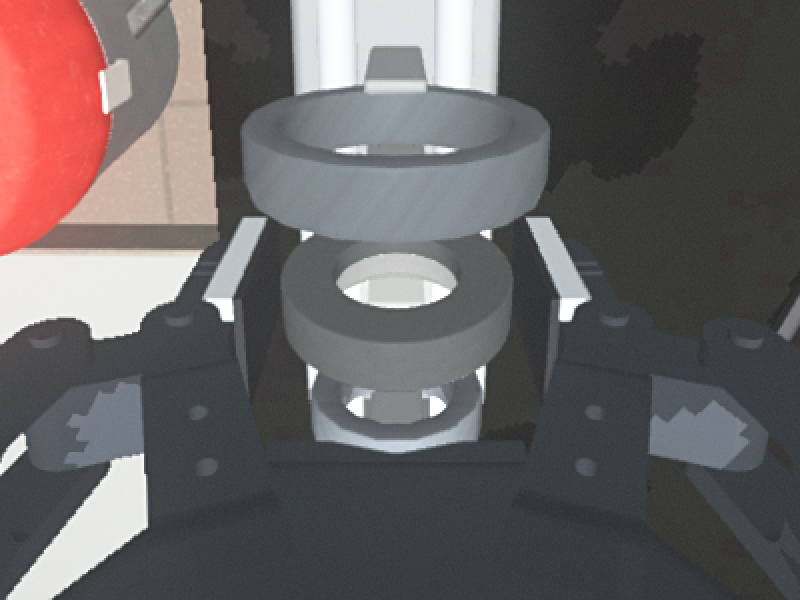

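The pads straddle the window evenly: crop pixels 255 and 535, with the window at 397. I'll close in small steps while watching the force.

servo_tool(commands=[0,0,0,0,0,0,0.1,0,0,0,0,0,0,0.06,0,0,0,0,0,0,0.04,0,0,0,0,0,0,0.03,0,0,0,0,0,0,0.02,0,0,0,0,0,0,0.02], force=15)

```text
t: 4.8
tcp_pos: [0.4582, -0.1058, 0.0295]
tool_rot: [0.5, 0.866, 0.0, 0.0]
force: [-0.1, 0.0, -0.7]
finger_gap: 0.509
gripper_force: 0.1
```

servo_tool(commands=[0,0,0,0,0,0,0.01,0,0,0,0,0,0,0.005,0,0,0,0,0,0,0.0,0,0,0,0,0,0,0.0], force=15)

```text
t: 5.13
tcp_pos: [0.4583, -0.1058, 0.0295]
tool_rot: [0.5, 0.866, 0.0, 0.0]
force: [-0.3, -0.1, 2.7]
finger_gap: 0.504
gripper_force: 7.1
```

servo_tool(commands=[0,0,0,0,0,0,-0.005,0,0,0,0,0,0,-0.005,0,0,0,0,0,0,-0.005], force=15)

```text
t: 5.38
tcp_pos: [0.4583, -0.1058, 0.0295]
tool_rot: [0.5, 0.866, 0.0, 0.0]
force: [-0.7, -0.3, 5.9]
finger_gap: 0.5
gripper_force: 10.0
```

servo_tool(commands=[0,0,-0.004,0,0,0,-0.005,0,0,-0.01,0,0,0,-0.005,0,0,-0.02,0,0,0,-0.005,0,0,-0.03,0,0,0,-0.005,0,0,-0.04,0,0,0,-0.005,0,0,-0.05,0,0,0,-0.005,0,0,-0.05,0,0,0,-0.005,0,0,-0.05,0,0,0,-0.005,0,0,-0.04,0,0,0,-0.005,0,0,-0.03,0,0,0,-0.005,0,0,-0.015,0,0,0,-0.005,0,0,0,0,0,0,-0.005], force=15)

```text
t: 6.38
tcp_pos: [0.4589, -0.1061, 0.2007]
tool_rot: [0.5, 0.866, 0.0, 0.002]
force: [0.2, -0.7, -0.9]
finger_gap: 0.501
gripper_force: 10.1
```

Run:
```python
from mv import *
s=manip.sense();print(s["tcp_pos"],s["gripper_force"],s["finger_gap"])
out=[]
R=Ro.from_quat(s["tool_rot"]).as_matrix();tcp=s["tcp_pos"]
for n in ["wrist","side","top"]:
    p=manip.snapshot(n);save(p,f"pics/g_{n}.png")
    print(n,proj(p,tcp-R[:,2]*.024).round(1).tolist(),[(np.round(r["box"],1).tolist(),round(r["conf"],2)) for r in manip.look_for(p,"window_center")[:3]])
    u,v=proj(p,tcp-R[:,2]*.024)[0].astype(int); k=60 if n!="wrist" else 100
    c=p["img"][max(0,v-k):v+k,max(0,u-k):u+k]; print(c.shape); out.append(cv2.resize(c,(266,266),interpolation=2))
cv2.imwrite("pics/g.png",np.hstack(out)[:,:,::-1])
```

```text
[ 0.45887338 -0.10606372  0.20073873] 10.102538169157924 0.5014194571131709
wrist [[316.6, 329.8]] [([260.6, 288.8, 118.1, 89.9], 0.8)]
(200, 200, 3)
side [[331.1, 216.9]] [([313.5, 347.4, 23.0, 20.3], 0.88), ([318.9, 209.1, 24.9, 21.7], 0.73)]
(120, 120, 3)
top [[356.9, 247.8]] [([277.3, 280.4, 10.6, 16.8], 0.48)]
(120, 120, 3)
```

View pics/g.png

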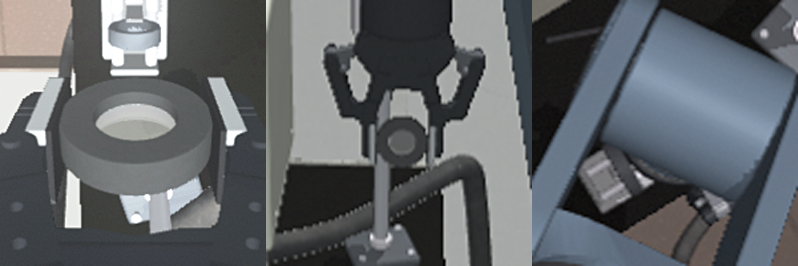

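The window is held. I'll get its pose in the tool frame from its wrist outline.

```bash
cat > disc.py <<'E'
from mv import *
from scipy.optimize import least_squares
th=np.linspace(0,2*np.pi,90,endpoint=False)
def hull(p,tcp,R,v,sub=0):
    x,y,z,pit=v; c,s=np.cos(pit),np.sin(pit)
    ax=np.array([c,0,-s]);e=np.array([s,0,c])   # rot about tool y
    rim=.022*(np.cos(th)[:,None]*e+np.sin(th)[:,None]*np.array([0,1,0]))
    pts=np.vstack([rim+.006*ax,rim-.006*ax])+[x,y,z]
    return cv2.convexHull(proj(p,tcp+pts@R.T).astype(np.float32))[:,0]
def fit(p,tcp,R,show=None):
    m=manip.silhouettes(p,"window_center")[0]["pixels"]
    con=max(cv2.findContours(m.astype(np.uint8),cv2.RETR_EXTERNAL,cv2.CHAIN_APPROX_NONE)[0],key=len)
    hc=cv2.convexHull(con)[:,0].astype(np.float32)
    L=np.vstack([hc,hc[:1]]);d=np.r_[0,np.cumsum(np.linalg.norm(np.diff(L,axis=0),axis=1))]
    t=np.linspace(0,d[-1],120,endpoint=False);P=np.c_[np.interp(t,d,L[:,0]),np.interp(t,d,L[:,1])]
    def res(v):
        H=hull(p,tcp,R,v)
        return np.array([cv2.pointPolygonTest(H,(float(a),float(b)),True) for a,b in P]) 
    best=None
    for p0 in(-.15,0.,.15):
        o=least_squares(res,[0,0,-.024,p0],x_scale=[.01,.01,.01,.1],diff_step=1e-3,loss="soft_l1")
        print(o.x.round(4),np.degrees(o.x[3]).round(1),"cost",round(o.cost,1),"rms",np.sqrt((o.fun**2).mean()).round(2))
        if best is None or o.cost<best.cost: best=o
    if show:
        im=p["img"].copy();cv2.polylines(im,[hull(p,tcp,R,best.x).round().astype(int)],True,(0,255,0));cv2.polylines(im,[P.round().astype(int)],True,(255,0,0));cv2.imwrite(show,im[:,:,::-1])
    return best.x
if __name__=="__main__":
    p=manip.snapshot("wrist");s=manip.sense();R=Ro.from_quat(s["tool_rot"]).as_matrix()
    M=np.linalg.inv(p["world_to_cam"]);print("cam in tool",R.T@(M[:3,3]-s["tcp_pos"]),(R.T@M[:3,:3]).round(3).tolist())
    v=fit(p,s["tcp_pos"],R,"pics/fit.png")
E
python3 disc.py
```

```text
cam in tool [ 0.06940442  0.00040524 -0.14234404] [[0.0, 0.961, 0.277], [1.0, -0.0, 0.0], [0.0, 0.277, -0.961]]
[-0.0008  0.0003 -0.0188  0.0502] 2.9 cost 16.1 rms 0.56
[-0.0008  0.0003 -0.0188  0.0503] 2.9 cost 16.1 rms 0.56
[-0.0008  0.0003 -0.0188  0.0503] 2.9 cost 16.1 rms 0.56
```

Run:
```python
from mv import *
from scipy.spatial.transform import Slerp
s=manip.sense();R0=Ro.from_quat(s["tool_rot"])
h=np.array([.7,.714,0]);k=np.array([0,0,1.]);t=np.radians(50)
R1=Rt(np.cos(t)*h+np.sin(t)*k,np.sin(t)*h-np.cos(t)*k)
m=Slerp([0,1],Ro.concatenate([R0,Ro.from_matrix(R1)]))(.5)
plan([.37,-.22,.39],m.as_matrix(),9,-.005)
plan([.46,-.383,.35],R1,9,-.005,np.array([.37,-.22,.39]),m)
```

```text
rows 9 min 6.6 t 6.7833 F [ 0.4  0.3 -1.2] q [-0.47  0.37  1.85  0.    0.92 -0.99]
-0.0122, -0.0296, -0.0427, -0.005, 0.0066, 0.0107, -0.005,
-0.0123, -0.0275, -0.0441, -0.005, 0.0066, 0.0107, -0.005,
-0.0122, -0.0252, -0.0454, -0.005, 0.0066, 0.0107, -0.005,
-0.0119, -0.023, -0.0466, -0.005, 0.0066, 0.0107, -0.005,
-0.0114, -0.0207, -0.0478, -0.005, 0.0065, 0.0107, -0.005,
-0.0108, -0.0184, -0.0489, -0.005, 0.0066, 0.0107, -0.005,
-0.0099, -0.0162, -0.0499, -0.005, 0.0065, 0.0107, -0.005,
-0.0089, -0.014, -0.0507, -0.0051, 0.0066, 0.0107, -0.005,
-0.0076, -0.0117, -0.0515, -0.005, 0.0065, 0.0107, -0.005 
--
end [ 0.37 -0.22  0.39] rot err 0.02
rows 9 min 6.6 t 6.7833 F [ 0.4  0.3 -1.2] q [-0.47  0.37  1.85  0.    0.92 -0.99]
-0.0355, 0.0228, -0.0029, -0.005, 0.0066, 0.0107, -0.005,
-0.0338, 0.0252, -0.0036, -0.005, 0.0066, 0.0107, -0.005,
-0.0319, 0.0276, -0.0041, -0.005, 0.0066, 0.0107, -0.005,
-0.0297, 0.0298, -0.0045, -0.005, 0.0066, 0.0107, -0.005,
-0.0275, 0.0318, -0.0048, -0.005, 0.0065, 0.0107, -0.005,
-0.0251, 0.0338, -0.0048, -0.005, 0.0066, 0.0107, -0.005,
-0.0225, 0.0355, -0.0047, -0.005, 0.0065, 0.0107, -0.005,
-0.0199, 0.0371, -0.0044, -0.0051, 0.0066, 0.0107, -0.005,
-0.0173, 0.0384, -0.0039, -0.005, 0.0065, 0.0107, -0.005 
--
end [ 0.46  -0.383  0.35 ] rot err 0.02
```

servo_tool(commands=[-0.012,-0.03,-0.043,-0.005,0.0066,0.0107,-0.005,-0.012,-0.028,-0.044,-0.005,0.0066,0.0107,-0.005,-0.012,-0.025,-0.045,-0.005,0.0066,0.0107,-0.005,-0.012,-0.023,-0.047,-0.005,0.0066,0.0107,-0.005,-0.011,-0.021,-0.048,-0.005,0.0065,0.0107,-0.005,-0.011,-0.018,-0.049,-0.005,0.0066,0.0107,-0.005,-0.01,-0.016,-0.05,-0.005,0.0065,0.0107,-0.005,-0.009,-0.014,-0.051,-0.005,0.0066,0.0107,-0.005,-0.008,-0.012,-0.051,-0.005,0.0065,0.0107,-0.005], force=15)

```text
t: 7.53
tcp_pos: [0.3691, -0.2209, 0.3917]
tool_rot: [0.72, 0.655, 0.211, -0.089]
force: [0.7, -0.1, 0.1]
finger_gap: 0.501
gripper_force: 10.2
```

servo_tool(commands=[-0.035,0.023,-0.003,-0.005,0.0066,0.0107,-0.005,-0.034,0.025,-0.004,-0.005,0.0066,0.0107,-0.005,-0.032,0.028,-0.004,-0.005,0.0066,0.0107,-0.005,-0.03,0.03,-0.005,-0.005,0.0066,0.0107,-0.005,-0.028,0.032,-0.005,-0.005,0.0065,0.0107,-0.005,-0.025,0.034,-0.005,-0.005,0.0066,0.0107,-0.005,-0.023,0.036,-0.005,-0.005,0.0065,0.0107,-0.005,-0.02,0.037,-0.004,-0.005,0.0066,0.0107,-0.005,-0.017,0.038,-0.004,-0.005,0.0065,0.0107,-0.005,0,0,0,0,0,0,-0.005,0,0,0,0,0,0,-0.005], force=15)

```text
t: 8.45
tcp_pos: [0.4594, -0.3843, 0.3498]
tool_rot: [0.835, 0.351, 0.389, -0.165]
force: [0.3, 0.8, -0.2]
finger_gap: 0.505
gripper_force: 10.2
```

Run:
```python
from h import *
p=manip.snapshot("wrist");save(p,"pics/w3.png");s=manip.sense();print(s["t"],s["q"].round(2),s["tcp_pos"],s["tool_rot"],s["gripper_force"])
np.savez("w3.npz",**{k:np.array(p[k]) for k in("img","mtx","distortion","world_to_cam")})
L=proj(p,[[.542,-.2286,.291],[.559,-.245,.3],[.6,-.29,.32]]);print(L)
u,v=L[1].astype(int);u=np.clip(u,100,540);v=np.clip(v,75,405)
print(u,v);c=p["img"][v-75:v+75,u-100:u+100];cv2.imwrite("pics/w3c.png",cv2.resize(c,(800,600),interpolation=2)[:,:,::-1])
```

```text
8.5 [-1.25  0.51  1.42  0.75  1.67 -0.58] [ 0.45957987 -0.38351265  0.35070039] [ 0.83528026  0.35170007  0.38933155 -0.16442288] 10.16055897984188
[[258.99110184 150.08563932]
 [285.46075772 141.56932601]
 [360.10159431 124.41407108]]
285 141
```

View pics/w3c.png

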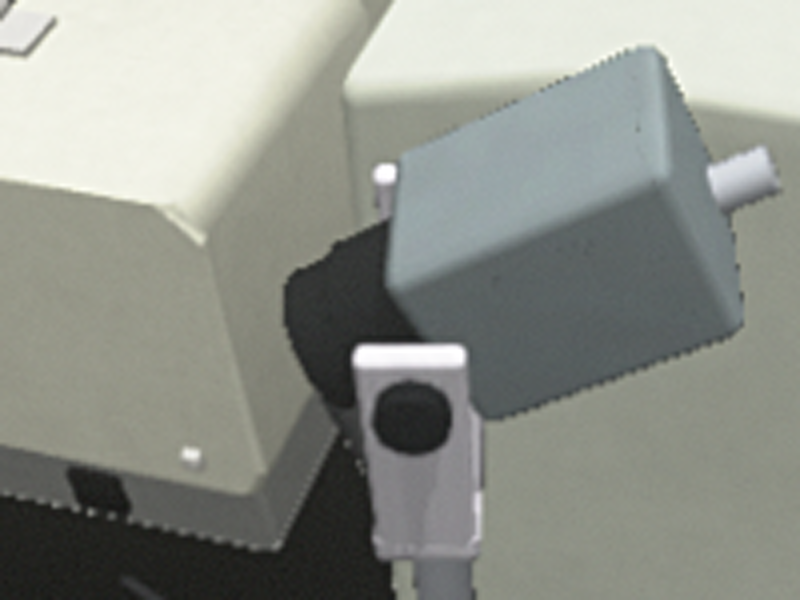

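```bash
cat > fit3.py <<'E'
from h import *
from scipy.optimize import least_squares
d=np.load("w3.npz");w={k:d[k] for k in d}
t=manip.snapshot("top");s=manip.snapshot("side")
W=lambda u,v:(185+u/4-.375,66+v/4-.375)
T=lambda u,v:(400+u/4-.375,120+v/4-.375); S=lambda u,v:(290+(u-392)/5.6-.4,110+v/5.6-.4)
f=lambda u,v:(190+u/2.5-.3,110+v/2.5-.3)
h=.0215;q=.0005
box=lambda x,y,z:(.03+x*.0295,y*h,z*h)
obs=[(2,W(400,158),box(-1,1,1),1),(2,W(390,284),box(-1,-1,1),1),(2,W(665,187),box(1,-1,1),1),(2,W(650,46),box(1,1,1),1),(2,W(740,328),box(1,-1,-1),1),(2,W(488,416),box(-1,-1,-1),1),
(0,T(170,178),box(-1,1,1),.6),(0,T(250,252),box(-1,-1,1),.6),(0,T(362,135),box(1,-1,1),.6),(0,T(278,58),box(1,1,1),.6),
(1,S(510,62),box(1,1,1),.6),(1,S(612,60),box(1,-1,1),.6),(1,S(640,165),box(-1,-1,1),.6),(1,S(535,165),box(-1,1,1),.6),(1,S(605,265),"lens",.7),(2,W(412,417),"knob",.7)]
foot=[(513,232),(567,183),(631,232),(575,288)]
fc=[(-.035,.035),(.035,.035),(.035,-.035),(-.035,-.035)]
cams=[t,s,w]
def Rz(a): c,s_=np.cos(a),np.sin(a); return np.array([[c,-s_,0],[s_,c,0],[0,0,1]])
def frame(v):
    x,y,yaw,pit=v[:4]; c,s_=np.cos(pit),np.sin(pit)
    return np.array([x,y,.3]), Rz(yaw)@np.array([[c,0,-s_],[0,1,0],[s_,0,c]])
ang=np.linspace(0,2*np.pi,120)
def res(v):
    P,R=frame(v); sh=v[6:15].reshape(3,3); r=[]
    for c,uv,k,wt in obs:
        X=P+R@np.array([-.025,0,0] if k=="lens" else [0,v[5],0] if k=="knob" else np.array(k)+[v[4],0,0])
        r+=list((proj(cams[c],X+sh[c])[0]-uv)*wt)
    C=P+sh[2]+np.c_[-.025+0*ang,.018*np.cos(ang),.018*np.sin(ang)]@R.T
    r.append((proj(w,C)[:,0].min()-W(284,0)[0])*.7)
    for k,uv in zip(fc,foot):
        X=np.array([v[0],v[1],.012])+Rz(v[2])@np.array([*k,0])+sh[0]; r+=list((proj(t,X)[0]-f(*uv))*.4)
    r+=list(v[6:15]/.002)
    return np.array(r)
o=least_squares(res,np.r_[.559,-.245,-.78,.35,.005,-.035,np.zeros(9)],x_scale=np.r_[.01,.01,.1,.1,.01,.01,np.full(9,.002)],loss="soft_l1")
print(o.x.round(4),np.rad2deg(o.x[[2,3]]).round(2),o.cost)
for a,b in zip(obs,o.fun[:2*len(obs)].reshape(-1,2)): print(a[0],a[2],b.round(2))
C=np.linalg.pinv(o.jac.T@o.jac);print("sd",np.sqrt(np.diag(C)).round(4)[:6], "barrel",o.fun[32])
P,R=frame(o.x);print("lens",P-.025*R[:,0],"focus",P-.11*R[:,0],"axis",R[:,0].round(4).tolist())
E
python3 fit3.py
python3 - <<'E'
from disc import *
import disc
p=manip.snapshot("wrist");s=manip.sense();R=Ro.from_quat(s["tool_rot"]).as_matrix();print("grip",s["gripper_force"]);fit(p,s["tcp_pos"],R,"pics/fit2.png")
E
```

```text
[ 5.623e-01 -2.443e-01 -7.716e-01  4.472e-01  4.500e-03 -3.590e-02
 -5.000e-04 -1.000e-03  1.000e-04 -1.800e-03 -9.000e-04 -1.000e-04
  5.400e-03  3.600e-03 -6.800e-03] [-44.21  25.62] 18.224292031951563
2 (0.0005000000000000004, 0.0215, 0.0215) [-0.45 -0.64]
2 (0.0005000000000000004, -0.0215, 0.0215) [-0.89  0.52]
2 (0.0595, -0.0215, 0.0215) [ 0.26 -3.47]
2 (0.0595, 0.0215, 0.0215) [ 0.82 -0.59]
2 (0.0595, -0.0215, -0.0215) [0.63 2.22]
2 (0.0005000000000000004, -0.0215, -0.0215) [-0.37  2.78]
0 (0.0005000000000000004, 0.0215, 0.0215) [-0.9  -0.19]
0 (0.0005000000000000004, -0.0215, 0.0215) [0.1  0.61]
0 (0.0595, -0.0215, 0.0215) [0.26 0.37]
0 (0.0595, 0.0215, 0.0215) [-0.44 -0.22]
1 (0.0595, 0.0215, 0.0215) [-1.05 -0.06]
1 (0.0595, -0.0215, 0.0215) [-0.25 -0.54]
1 (0.0005000000000000004, -0.0215, 0.0215) [ 0.53 -0.22]
1 (0.0005000000000000004, 0.0215, 0.0215) [-0.25  0.59]
1 lens [-0.68  0.09]
2 knob [0.52 0.03]
sd [0.0023 0.0025 0.0165 0.0151 0.0013 0.002 ] barrel -0.7552554342229256
lens [ 0.5461579  -0.22853307  0.28918894] focus [ 0.49121977 -0.1750945   0.25243133] axis [0.6463, -0.6287, 0.4324]
grip 10.160540002252674
[ 0.0414 -0.0807 -0.0422 -0.3369] -19.3 cost 578.6 rms 7.36
[ 0.0362 -0.0894 -0.0272 -0.3367] -19.3 cost 578.5 rms 7.35
[ 0.0425 -0.0825 -0.0133  0.2377] 13.6 cost 811.0 rms 8.45
```

```bash
sed -e 's/^box=.*/box=lambda x,y,z:(x,y,z)/' \
 -e 's/np.array(k)+\[v\[4\],0,0\]/np.array(k)*v[15:18]+[v[4]+.03,0,0]/' \
 -e 's#r+=list(v\[6:15\]/.002)#r+=list(v[6:15]/.002)+list((v[15:18]-[.029,.021,.021])/.0015)#' \
 -e 's/np.zeros(9)\]/np.zeros(9),.029,.021,.021]/' -e 's/np.full(9,.002)\]/np.full(9,.002),.01,.01,.01]/' fit3.py > fit4.py; python3 fit4.py
```

```text
[ 5.620e-01 -2.464e-01 -7.713e-01  4.534e-01  3.900e-03 -3.520e-02
 -0.000e+00  2.000e-04  1.000e-04 -1.000e-03 -6.000e-04  2.000e-04
  1.000e-03  4.000e-04 -5.000e-04  2.820e-02  2.040e-02  1.980e-02] [-44.19  25.98] 8.93967435635035
2 (-1, 1, 1) [ 0.4  -0.04]
2 (-1, -1, 1) [0.12 0.36]
2 (1, -1, 1) [-0.07 -3.54]
2 (1, 1, 1) [0.59 0.09]
2 (1, -1, -1) [-0.25  0.13]
2 (-1, -1, -1) [-0.37  0.89]
0 (-1, 1, 1) [ 0.  -0.2]
0 (-1, -1, 1) [ 0.31 -0.03]
0 (1, -1, 1) [-0.33  0.55]
0 (1, 1, 1) [-0.3   0.61]
1 (1, 1, 1) [-0.52  0.34]
1 (1, -1, 1) [-0.34 -0.11]
1 (-1, -1, 1) [ 0.26 -0.24]
1 (-1, 1, 1) [0.13 0.53]
1 lens [-0.52 -0.22]
2 knob [0.23 0.01]
sd [0.0018 0.0018 0.016  0.0143 0.0012 0.0019] barrel -1.8128515046013773
lens [ 0.5458992  -0.23076414  0.28904986] focus [ 0.49111268 -0.17749754  0.25181941] axis [0.6445, -0.6267, 0.438]
```

```bash
cat > edge.py <<'E'
from h import *
d=np.load("w3.npz");w={k:d[k] for k in d}
g=cv2.cvtColor(w["img"],cv2.COLOR_RGB2GRAY).astype(float); b=w["img"][:,:,2].astype(float)-w["img"][:,:,0]
W=lambda u,v:np.array((185+u/4-.375,66+v/4-.375))
def line(a,c,im,name):
    a,c=W(*a),W(*c);t=(c-a)/np.linalg.norm(c-a);n=np.array([-t[1],t[0]]);pts=[]
    k=np.arange(-4,4.01,.1)
    for f in np.linspace(.12,.88,40):
        m=a+f*(c-a);S=m+k[:,None]*n
        pr=cv2.remap(cv2.GaussianBlur(im,(0,0),.7).astype(np.float32),S[:,0:1].astype(np.float32),S[:,1:2].astype(np.float32),cv2.INTER_CUBIC)[:,0]
        gr=np.abs(np.gradient(pr)); i=gr.argmax(); pts.append(S[i])
    pts=np.array(pts,np.float32); o,dd=ray(w,pts)
    for _ in range(4):  # plane through camera centre
        n=np.linalg.svd(dd)[2][2]; r=np.abs(dd@n); dd=dd[r<=max(2.5*np.median(r),1e-4)]
    print(name,len(dd),"rms px",(np.sqrt(((dd@n)**2).mean())*w["mtx"][0,0]).round(2)); return n
top=line((408,153),(640,48),b,"topfar");bot=line((500,412),(735,330),b,"botnear");mid=line((400,284),(655,190),g,"topnear")
for n,(x,y) in dict(tb=(top,bot),tm=(top,mid),mb=(mid,bot)).items():
    v=np.cross(x,y);v/=np.linalg.norm(v);v*=np.sign(v[0]);print(n,v.round(4),"yaw",np.degrees(np.arctan2(v[1],v[0])).round(2),"pitch",np.degrees(np.arcsin(v[2])).round(2))
# pitch from each line given yaw
for yaw in (-44,-45):
    for n,l in dict(top=top,bot=bot,mid=mid).items():
        a=np.radians(yaw);u=np.array([np.cos(a),np.sin(a),0]); print(yaw,n,np.degrees(np.arctan(-(l@u)/l[2])).round(2))
E
python3 edge.py
```

```text
topfar 34 rms px 0.17
botnear 38 rms px 0.26
topnear 40 rms px 0.38
tb [ 0.6574 -0.618   0.4312] yaw -43.23 pitch 25.54
tm [ 0.6562 -0.6187  0.4319] yaw -43.32 pitch 25.59
mb [ 0.6582 -0.6176  0.4305] yaw -43.18 pitch 25.5
-44 top 25.94
-44 bot 26.15
-44 mid 26.01
-45 top 26.44
-45 bot 26.92
-45 mid 26.62
```

```bash
python3 - <<'E'
s=open("disc.py").read()
s=s.replace('''    m=manip.silhouettes(p,"window_center")[0]["pixels"]
''','''    C=manip.silhouettes(p,"window_center");N=np.zeros((480,640),np.uint8);cv2.fillPoly(N,[hull(p,tcp,R,[0,0,-.022,0]).astype(np.int32)],1);N=N>0
    iou=[(c["pixels"]&N).sum()/(c["pixels"]|N).sum() for c in C];print("iou",np.round(iou,2));m=C[int(np.argmax(iou))]["pixels"]
''').replace("for a,b in P]) ","for a,b in P])-.5")
open("disc.py","w").write(s)
E
cat > goal.py <<'E'
from mv import *
def axis(yaw=-44,pit=26):
    a,b=np.radians([yaw,pit]);return np.array([np.cos(b)*np.cos(a),np.cos(b)*np.sin(a),np.sin(b)])
PIV=np.array([.561,-.246,.3])
def goal(c,pitch,A=None):
    A=axis() if A is None else A; F=PIV-.11*A; n=-A; e=np.array([0,0,-1.]);e-=n*(n@e);e/=np.linalg.norm(e)
    cp,sp=np.cos(pitch),np.sin(pitch); R=Rt(cp*n+sp*e,-sp*n+cp*e); return F-R@np.array(c),R,F
E
python3 - <<'E'
from disc import *
from goal import *
p=manip.snapshot("wrist");s=manip.sense();R=Ro.from_quat(s["tool_rot"]);v=fit(p,s["tcp_pos"],R.as_matrix())
P,R1,F=goal([-.0008,.0003,-.0215],.05);print("focus",F,"tcp",P)
w=np.array([.38,-.17,.39]);m=R*Ro.from_rotvec((R.inv()*Ro.from_matrix(R1)).as_rotvec()*.6)
plan(w,m.as_matrix(),12,-.005);plan(P,R1,9,-.005,w,m)
E
```

```text
iou [0.   0.87]
[ 0.0014  0.0011 -0.021   0.0566] 3.2 cost 15.6 rms 0.55
[ 0.0014  0.0011 -0.021   0.0565] 3.2 cost 15.6 rms 0.55
[ 0.0014  0.0011 -0.021   0.0566] 3.2 cost 15.6 rms 0.55
focus [ 0.48988078 -0.17732097  0.25177917] tcp [ 0.49663444 -0.18425995  0.23256411]
rows 12 min 10.4 t 8.9 F [-0.2  0.6 -1.1] q [-1.25  0.51  1.42  0.76  1.67 -0.58]
0.0153, -0.0344, 0.0082, 0.0025, -0.0084, -0.0132, -0.005,
0.0185, -0.0329, 0.0079, 0.0025, -0.0084, -0.0132, -0.005,
0.0215, -0.0311, 0.0073, 0.0025, -0.0084, -0.0131, -0.005,
0.0244, -0.0291, 0.0066, 0.0025, -0.0085, -0.0132, -0.005,
0.027, -0.0268, 0.0056, 0.0025, -0.0085, -0.0131, -0.005,
0.0294, -0.0244, 0.0045, 0.0024, -0.0084, -0.0132, -0.005,
0.0315, -0.0219, 0.0033, 0.0025, -0.0085, -0.0131, -0.005,
0.0334, -0.0191, 0.0019, 0.0024, -0.0084, -0.0132, -0.005,
0.0349, -0.0163, 0.0003, 0.0025, -0.0085, -0.0131, -0.005,
0.0361, -0.0134, -0.0013, 0.0024, -0.0084, -0.0132, -0.005,
0.0369, -0.0104, -0.0031, 0.0025, -0.0085, -0.0131, -0.005,
0.0375, -0.0074, -0.0049, 0.0024, -0.0084, -0.0132, -0.005 
--
end [ 0.38 -0.17  0.39] rot err 0.02
rows 9 min 6.9 t 8.9 F [-0.2  0.6 -1.1] q [-1.25  0.51  1.42  0.76  1.67 -0.58]
-0.0091, 0.0141, 0.0403, 0.0022, -0.0075, -0.0117, -0.005,
-0.0082, 0.014, 0.0405, 0.0022, -0.0075, -0.0117, -0.005,
-0.0073, 0.014, 0.0407, 0.0022, -0.0075, -0.0117, -0.005,
-0.0065, 0.0141, 0.0408, 0.0022, -0.0075, -0.0117, -0.005,
-0.0056, 0.0142, 0.0409, 0.0022, -0.0075, -0.0117, -0.005,
-0.0047, 0.0144, 0.041, 0.0022, -0.0075, -0.0117, -0.005,
-0.0038, 0.0146, 0.041, 0.0022, -0.0075, -0.0117, -0.005,
-0.003, 0.0149, 0.0409, 0.0022, -0.0075, -0.0117, -0.005,
-0.0021, 0.0153, 0.0408, 0.0021, -0.0075, -0.0116, -0.005 
--
end [ 0.4966 -0.1843  0.2326] rot err 0.01
```

servo_tool(commands=[0.015,-0.034,0.008,0.0025,-0.0084,-0.0132,-0.005,0.018,-0.033,0.008,0.0025,-0.0084,-0.0132,-0.005,0.022,-0.031,0.007,0.0025,-0.0084,-0.0131,-0.005,0.024,-0.029,0.007,0.0025,-0.0085,-0.0132,-0.005,0.027,-0.027,0.006,0.0025,-0.0085,-0.0131,-0.005,0.029,-0.024,0.004,0.0024,-0.0084,-0.0132,-0.005,0.031,-0.022,0.003,0.0025,-0.0085,-0.0131,-0.005,0.033,-0.019,0.002,0.0024,-0.0084,-0.0132,-0.005,0.035,-0.016,0,0.0025,-0.0085,-0.0131,-0.005,0.036,-0.013,-0.001,0.0024,-0.0084,-0.0132,-0.005,0.037,-0.01,-0.003,0.0025,-0.0085,-0.0131,-0.005,0.038,-0.007,-0.005,0.0024,-0.0084,-0.0132,-0.005], force=15)

```text
t: 9.9
tcp_pos: [0.3803, -0.1701, 0.3902]
tool_rot: [0.628, 0.765, 0.117, 0.081]
force: [0.9, 0.6, -0.6]
finger_gap: 0.501
gripper_force: 10.2
```

servo_tool(commands=[-0.009,0.014,0.04,0.0022,-0.0075,-0.0117,-0.005,-0.008,0.014,0.04,0.0022,-0.0075,-0.0117,-0.005,-0.007,0.014,0.041,0.0022,-0.0075,-0.0117,-0.005,-0.006,0.014,0.041,0.0022,-0.0075,-0.0117,-0.005,-0.006,0.014,0.041,0.0022,-0.0075,-0.0117,-0.005,-0.005,0.014,0.041,0.0022,-0.0075,-0.0117,-0.005,-0.004,0.015,0.041,0.0022,-0.0075,-0.0117,-0.005,-0.003,0.015,0.041,0.0022,-0.0075,-0.0117,-0.005,-0.002,0.015,0.041,0.0021,-0.0075,-0.0116,-0.005,0,0,0,0,0,0,-0.005,0,0,0,0,0,0,-0.005], force=15)

```text
t: 10.82
tcp_pos: [0.4963, -0.1842, 0.2309]
tool_rot: [0.363, 0.898, -0.092, 0.229]
force: [-0.2, 0.9, -0.5]
finger_gap: 0.499
gripper_force: 10.2
```

Run:
```python
from disc import *
from goal import *
p=manip.snapshot("wrist");s=manip.sense();R=Ro.from_quat(s["tool_rot"]);v=fit(p,s["tcp_pos"],R.as_matrix())
print(s["t"],s["gripper_force"],s["q"].round(2),s["tcp_pos"])
for c,pt in [(v[:3],v[3]),([0,0.0005,-.0215],.052)]:
    P,R1,F=goal(c,pt); print("dTCP in tool mm",(R.inv().apply(P-s["tcp_pos"])*1e3).round(1),"drot deg",np.degrees((R.inv()*Ro.from_matrix(R1)).as_rotvec()).round(2))
out=[]
A=axis();L=PIV-.025*A
for n in ["side","top"]:
    q=manip.snapshot(n);save(q,f"pics/f_{n}.png");im=q["img"].copy();H=hull(q,s["tcp_pos"],R.as_matrix(),[0,.0005,-.0215,.052])
    print(n,"pred box",H.min(0),H.max(0),"lens",proj(q,L),[np.round(r["box"],1).tolist() for r in manip.look_for(q,"window_center")])
    u,v_=proj(q,F)[0].astype(int);c=q["img"][v_-50:v_+50,u-50:u+50];out.append(cv2.resize(c,(400,400),interpolation=2))
cv2.imwrite("pics/f.png",np.hstack(out)[:,:,::-1]);print(u,v_)
```

```text
iou [0.83]
[ 0.0019  0.0002 -0.0198  0.0563] 3.2 cost 12.8 rms 0.5
[ 0.0019  0.0002 -0.0198  0.0562] 3.2 cost 12.8 rms 0.5
[ 0.0019  0.0002 -0.0198  0.0563] 3.2 cost 12.8 rms 0.5
10.8667 10.170108454185538 [-0.49  0.29  2.   -0.35  0.38 -1.  ] [ 0.49687853 -0.18500626  0.23218189]
dTCP in tool mm [-2.4  0.4 -2.4] drot deg [ 0.04 -0.51 -0.13]
dTCP in tool mm [-0.4  0.2 -0.7] drot deg [ 0.04 -0.27 -0.13]
side pred box [324.85303 178.30081] [347.70526 197.51042] lens [[326.68754143 156.87370297]] [[312.0, 349.0, 24.9, 19.4], [325.5, 178.1, 23.3, 17.5]]
top pred box [389.65222 213.33958] [415.8938  238.73416] lens [[439.60463657 186.63899871]] [[276.7, 278.9, 15.2, 22.5], [394.8, 215.6, 17.0, 17.4]]
402 225
```

View pics/f.png

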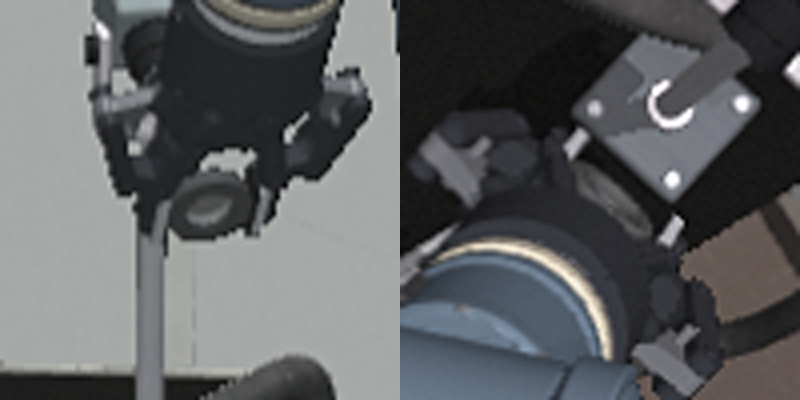

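The side view shows the window at (337,187), within about 1 px of the prediction. One small correction, then settle and check.

servo_tool(commands=[-0.003,0,-0.002,0,-0.001,0,-0.005,0,0,0,0,0,0,-0.005,0,0,0,0,0,0,-0.005,0,0,0,0,0,0,-0.005,0,0,0,0,0,0,-0.005,0,0,0,0,0,0,-0.005], force=15)

```text
t: 11.62
tcp_pos: [0.4977, -0.1859, 0.2335]
tool_rot: [0.363, 0.897, -0.094, 0.233]
force: [-0.0, -1.0, -0.8]
finger_gap: 0.502
gripper_force: 10.2
```

Run:
```python
from goal import *
s=manip.sense();R=Ro.from_quat(s["tool_rot"]);P,R1,F=goal([.001,.0004,-.0212],.054)
print((R.inv().apply(P-s["tcp_pos"])*1e3).round(1),np.degrees((R.inv()*Ro.from_matrix(R1)).as_rotvec()).round(2),s["gripper_force"],np.abs(s["qd"]).max(),s["t"])
print(manip.sign_off())
```

```text
[ 0.2  0.4 -0.3] [ 0.03  0.05 -0.05] 10.169397092977306 0.0009449087172266554 11.6167
the job is handed in; nothing more can be done
None
```

I handed in the job at 11.6 s with the window gripped at about 10 N and held at the focus, steady. The arm was within 0.5 mm and 0.1° of the target, which I worked out from the pictures and trust to about 2–3 mm and 1°.

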